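# Press the walnut cap plug home on a carver's plinth

## Robot

A 6-joint arm with a two-finger parallel gripper is mounted at the origin on the work surface. World frame = base frame: x ahead of the robot, y to its left, z up, the work surface at z = 0. Lengths are in m, angles in rad, forces in N, time in s.
With the tool pointing down it reaches from about 0.275 to 0.875 m from the base axis. Payload 12.5 kg.
Tool frame: the origin (TCP) lies on the centre line of the jaws, within the pads' length; the fingertips stand r.finger_overhang ahead of it and the grasp point (between the pads) lies 3 mm ahead of it (r.finger_overhang is the distance from the TCP to the fingertips, in m); z points along the fingers, y is the line along which they close (so a half turn about z gives the same grasp; the last joint's range is limited). The gripper opens to 85 mm and grips with 20 to 120 N. Pads are 22 mm wide; open, the fingers measure 114 mm over their backs; the gripper's body (76 mm by 85 mm) begins 54 mm behind the grasp point. The pads swing forward as they close: fully open they stand 13 mm farther back than shut.
Start: joints at [-1.192, 0.351, 1.652, -0, 1.139, -0.085], TCP at [0.246, -0.492, 0.253] pointing down, gripper open.
Joint ranges: [-2.75, 2.75], [-0.79, 2.1], [0.01, 2.65], [-1.57, 4.71], [0.07, 3.14], [-2.87, 2.87]. Speed limits (rad/s): [2.22, 2.22, 2.79, 3.14, 3.14, 3.14].

## Interface

Orientations are given as a unit quaternion [x, y, z, w].
In Python, from cell import r, optics gives the robot as it stands. The module is installed in compiled form; this text tells all that it offers. Calls block until the motion is done:
- r.move_to(position, orientation): joint-space move of the TCP to a pose.
- r.move_linear(position, rot=None, vel=0.15): straight line of the TCP; rot=None keeps the orientation; vel is the mean speed in m/s.
- r.set_joints(angles): joint-space move.
- r.set_gripper(opening, squeeze=None): opening from 0.0 (shut) to 1.0 (fully open); squeeze is the grip in N (None keeps the last); returns when the fingers have stopped.
- r.sleep(seconds).
- r.inverse_kinematics(position, orientation): joint angles nearest the present ones, or None.
- optics.get_image(name): name is "scene" or "side" or "wrist"; returns a dict with "pixels" (400x640x3 uint8, red, green, blue), "depth" (400x640 float32, m along the optical axis (not along the pixel's ray), 0 where there is no reading), "fx", "fy", "cx", "cy" (pixels), "D" ([k1, k2, p1, p2, k3] as OpenCV has them; the pictures are not rectified), "camera_from_world" (4x4, takes a point from world to camera coordinates); the wrist camera has in their place "mount" (4x4, takes a point from camera to tool coordinates, whose origin is the TCP and whose axes are the flange's). Camera axes: x right, y down, z forward; pixel columns grow to the right and rows downward; lengths in m; the calibration is good to about 2 mm. A picture is of the moment at which its call begins: read the wrist's pose just before it.
A pose or a line that the arm cannot do raises r.PlanningError and nothing moves.
- r.hand_in(): hands the job in; it is judged then, once.
Readings, each from a call of its own:
- r.current_t(): time.
- r.current_q(): joint angles.
- r.current_qvel(): joint speeds.
- r.current_effort(): joint torques, N m.
- r.current_tool_pos(): TCP position.
- r.current_ee_rot(): TCP orientation.
- r.current_contact_force(): force on the tool from outside, world axes, zero at the start.
- r.current_torque(): the same for the moment, N m.
- r.current_opening(): opening from 0.0 (shut) to 1.0 (fully open).
- r.current_finger_force(): force on a finger pad.
Only numpy, scipy, OpenCV 4.12 (cv2) and the standard library are available. Lean on these libraries where they do the work, as an engineer would, in place of code of your own. Each camera call takes 0.05 s, during which the arm holds its last target. There are 200 camera calls.

## Task

The glue is in under the dark walnut plug only: press it lightly down with your fingertips until it sits fully home on the plinth, then take your hand away. Leave the red, yellow and pale maple plugs standing proud as they are, do not pull any plug up, and do not disturb the carved bird, the two figures or anything else on the bench.

Things in the scene. Friction and masses are not known exactly. Their poses are not given: they have to be found in the camera images.
- plinth: low oak display plinth fixed to the bench, 190 x 170 mm at its foot, 50 mm high; origin at the centre of its underside, z up. Four round cap plugs stand in its flat top, one near each corner, at (+-65, +-55) mm along its x and y axes; which colour is in which corner differs
- plug_walnut (a joint): dark-brown walnut plug in the plinth's top (28 mm cap, 6 mm thick, on a 5 mm rubber ring on a 15 mm stem): depth of the stem pressed in, m. At 0 the ring is 12 mm above the plinth; at 0.012 it sits on the plinth (home). Starts at 0 to 0.004, slides against about 3 N of friction, stays where left; negative if pulled up
- plug_walnut_top (a point): centre of the walnut plug's top face: 73 mm above the bench at joint 0, 61 mm when home. The cap springs on its ring by 3 N per mm, up to 5 mm (not counted in this point): about 1 mm while the plug slides, so press about 2 mm past home, or until the force rises to about 7 N
- plug_red_top (a point): centre of the top face of the red plug, the same shape and just as easily pushed in; its ring stands 8 to 12 mm above the plinth and is to stay so
- plug_yellow_top (a point): centre of the top face of the yellow plug, the same shape and just as easily pushed in; its ring stands 8 to 12 mm above the plinth and is to stay so
- plug_maple_top (a point): centre of the top face of the nearly white maple plug, the same shape and just as easily pushed in; its ring stands 8 to 12 mm above the plinth and is to stay so
- bird: small pale carved bird, 60 mm high, standing loose on a round foot 42 mm across in the middle of the plinth's top; origin at the centre of its underside
- figure_pale: loose pale carved figure, 140 mm high, foot 67 mm across, on the bench to the left of the plinth; origin at the centre of its underside
- figure_dark: loose brown carved figure, 120 mm high, foot 58 mm across, on the bench to the right of the plinth; origin at the centre of its underside
- glue_bottle: loose white glue bottle with orange cap, 52 mm across, 130 mm high; origin at the centre of its underside
- mallet: loose round wooden mallet standing on its head, 84 mm across, 217 mm high; origin at the centre of its underside
- wax_jar: loose amber jar of finishing wax with a black cap, 52 mm across, 60 mm high; origin at the centre of its underside

How it is judged:
On the way:
1. the fingertips press the walnut plug home (value of joint plug_walnut above 0.0098 m and contact force between the fingers and plug_walnut above 0.3 N), for 0.02 s.
At the end, for the whole second after the job is handed in: The walnut plug is pressed in at least 9.8 mm of its 12 mm (its ring within 2.2 mm of the wood); the other three plugs are within 2 mm of where they stood; the bird is within 6 mm and the other loose things within 15 mm of their places, upright and at rest (value of joint plug_walnut above 0.0098 m and not (distance of plug_red_top from where it was at the start of the episode above 0.002 m) and not (distance of plug_yellow_top from where it was at the start of the episode above 0.002 m) and not (distance of plug_maple_top from where it was at the start of the episode above 0.002 m) and not (distance of bird from where it was at the start of the episode above 0.006 m) and angle between each of bird, figure_pale, figure_dark, glue_bottle, mallet, wax_jar's own z axis and vertical below 0.1 rad and not (distance of figure_pale from where it was at the start of the episode above 0.015 m) and not (distance of figure_dark from where it was at the start of the episode above 0.015 m) and not (distance of glue_bottle from where it was at the start of the episode above 0.015 m) and not (distance of mallet from where it was at the start of the episode above 0.015 m) and not (distance of wax_jar from where it was at the start of the episode above 0.015 m) and linear speed of each of bird, figure_pale, figure_dark below 0.02 m/s); the robot touches nothing.
It fails at once if the walnut plug is pressed harder than 25 N (contact force between anything else and plug_walnut above 25 N).
It fails at once if the walnut plug is pulled up (value of joint plug_walnut below -0.002 m).
It fails at once if another plug is moved by more than 2 mm (distance of any of plug_red_top, plug_yellow_top, plug_maple_top from where it was at the start of the episode above 0.002 m).
It fails at once if the bird is shifted by more than 6 mm or tipped (distance of bird from where it was at the start of the episode above 0.006 m or angle between bird's own z axis and vertical above 0.15 rad).
It fails at once if a loose thing on the bench is shifted or lifted by more than 15 mm (distance of any of figure_pale, figure_dark, glue_bottle, mallet, wax_jar from where it was at the start of the episode above 0.015 m).
It also fails if it takes over 38 s, if anything falls off the work surface, if the arm or the gripper's body presses on something with over 40 N, if the wrist force passes 120 N, or if a joint passes its speed limit or range.

## Working session

There is one attempt and no reset: what is moved stays moved. The work goes in short steps, each a Python script; the robot and the scene stay as the last script left them, time stands still between calls to the robot, and variables do not carry over. Pictures are saved under pics/ and viewed, at most 10 in all, crops included, and the job is handed in when it is done.

```bash
mkdir -p pics
python3 - <<'E'
from cell import r, optics
import cv2, numpy as np, pickle
d={}
for n in("scene","side"):
    i=optics.get_image(n); d[n]=i
    cv2.imwrite(f"pics/{n}0.png",i["pixels"][...,::-1]); print(n,i["fx"],i["cx"],i["D"],np.round(i["camera_from_world"],3).tolist(),(i["depth"]>0).mean())
pickle.dump(d,open("d0.pkl","wb"))
print(r.finger_overhang,r.current_t(),r.current_ee_rot(),r.current_opening())
E
```

```text
scene 516.6485975282139 321.59210082372164 [-0.08502163  0.          0.          0.          0.        ] [[-0.279, 0.96, -0.005, 0.134], [0.8, 0.23, -0.554, -0.428], [-0.531, -0.159, -0.832, 1.959], [0.0, 0.0, 0.0, 1.0]] 0.99602734375
side 480.51769896099023 315.38380658474546 [-0.05503385  0.          0.          0.          0.        ] [[0.984, -0.176, 0.01, -0.567], [-0.115, -0.683, -0.721, 0.139], [0.134, 0.709, -0.693, 1.382], [0.0, 0.0, 0.0, 1.0]] 0.99597265625
0.022 0.1 [ 9.73229359e-01  2.29835447e-01 -7.34724251e-05 -5.26519389e-04] 0.9991278082363347
```

View pics/scene0.png

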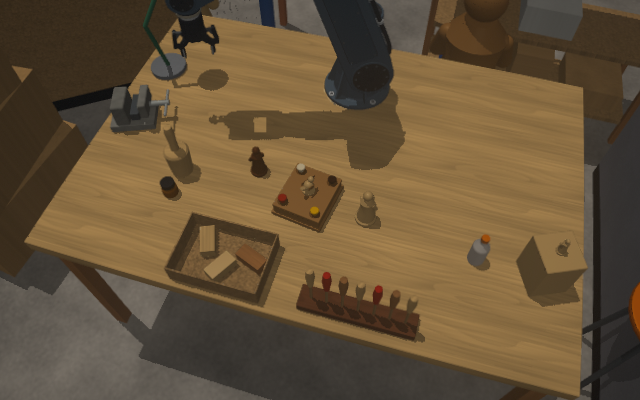

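View pics/side0.png

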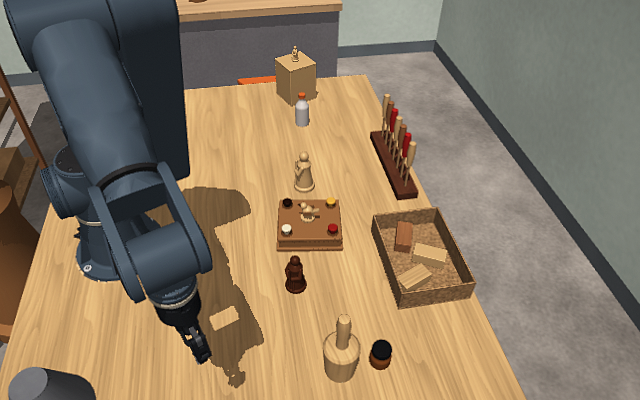

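Scene view: walnut (333,181), maple (301,169), red (283,199), yellow (314,212), pale figure near (367,208). Side view: walnut (287,203), yellow (331,203), maple (286,230), red (332,229), pale figure (304,180). I'll triangulate these points.

```bash
cat > h.py <<'E'
import cv2, numpy as np
def K(i): return np.array([[i["fx"],0,i["cx"]],[0,i["fy"],i["cy"]],[0,0,1.]])
def ray(i,uv,T=None):
    T=np.linalg.inv(i["camera_from_world"]) if T is None else T
    p=cv2.undistortPoints(np.array([[uv]],float),K(i),np.array(i["D"]))[0,0]
    return T[:3,3],T[:3,:3]@np.array([p[0],p[1],1])
def onplane(i,uv,z,T=None):
    o,d=ray(i,uv,T); return o+d*(z-o[2])/d[2]
def blob(i,uv,rad,f):
    """centroid of mask f(hsv) component nearest to uv within rad"""
    h=cv2.cvtColor(np.ascontiguousarray(i["pixels"]),cv2.COLOR_RGB2HSV).astype(int); m=f(h[...,0],h[...,1],h[...,2]).astype(np.uint8)
    w=np.zeros_like(m); cv2.circle(w,tuple(map(int,uv)),rad,1,-1)
    n,l,s,c=cv2.connectedComponentsWithStats(m*w)
    k=1+np.argmax(s[1:,4]); return c[k],s[k,4]
E
python3 - <<'E'
import pickle,numpy as np
from h import *
d=pickle.load(open("d0.pkl","rb"))
F=dict(walnut=lambda h,s,v:v<75,maple=lambda h,s,v:(v>150)&(s<70),red=lambda h,s,v:(s>170)&((h<6)|(h>174))&(v>80),yellow=lambda h,s,v:(s>170)&(h>18)&(h<32)&(v>130))
U=dict(scene=dict(walnut=(333,181),maple=(301,169),red=(283,199),yellow=(314,212)),side=dict(walnut=(287,203),maple=(286,230),red=(332,229),yellow=(331,203)))
for k in F:
    for n in d:
        c,a=blob(d[n],U[n][k],9,F[k]); print(k,n,np.round(c,1),a,np.round(onplane(d[n],c,.071),4))
# tall things: points from depth above z
for n in d:
    i=d[n];v,u=np.mgrid[0:400:1,0:640:1]
    uv=np.stack([u.ravel(),v.ravel()],1).astype(float)[:,None]
    p=cv2.undistortPoints(uv,K(i),np.array(i["D"]))[:,0]; z=i["depth"].ravel()
    P=np.c_[p*z[:,None],z,np.ones(len(z))]@np.linalg.inv(i["camera_from_world"]).T
    for nm,b in dict(scene=dict(pale=(350,185,385,228),dark=(245,140,272,180),bird=(300,173,318,195)),side=dict(pale=(290,148,318,193),dark=(282,252,310,295),bird=(297,200,320,222)))[n].items():
        uu=uv[:,0]; m=(uu[:,0]>b[0])&(uu[:,0]<b[2])&(uu[:,1]>b[1])&(uu[:,1]<b[3])&(P[:,2]>(.075 if nm=='bird' else .03))
        q=P[m]; print(n,nm,m.sum(),q[:,:3].min(0).round(3),q[:,:3].max(0).round(3))
E
```

```text
walnut scene [332.2 180.6] 81 [0.502  0.0414 0.071 ]
walnut side [287.2 202.4] 64 [0.4951 0.0263 0.071 ]Traceback (most recent call last):
  File "<stdin>", line 8, in <module>
  File "h.py", line 14, in blob
    k=1+np.argmax(s[1:,4]); return c[k],s[k,4]
        ~~~~~~~~~^^^^^^^^^
    return _wrapfunc(a, 'argmax', axis=axis, out=out, **kwds)
    return bound(*args, **kwds)
ValueError: attempt to get argmax of an empty sequence
```

Run:
```python
import pickle,numpy as np
from h import *
d=pickle.load(open("d0.pkl","rb"))
a=d["scene"]["pixels"][150:230,262:388,::-1]; b=d["side"]["pixels"][145:255,265:355,::-1]
a=cv2.resize(a,None,fx=6,fy=6,interpolation=cv2.INTER_CUBIC)[:,:750]
cv2.imwrite("pics/a.png",a)
F=dict(maple=lambda h,s,v:(v>130)&(s<80),red=lambda h,s,v:(s>170)&((h<6)|(h>174))&(v>80),yellow=lambda h,s,v:(s>170)&(h>18)&(h<32)&(v>130))
U=dict(scene=dict(walnut=(333,181),maple=(301,169),red=(283,199),yellow=(314,212)),side=dict(walnut=(287,203),maple=(286,230),red=(332,229),yellow=(331,203)))
for k in F:
    for n in d:
      try:
        c,a=blob(d[n],U[n][k],9,F[k]); print(k,n,np.round(c,1),a,np.round(onplane(d[n],c,.071),4))
      except Exception as e: print(k,n,d[n]["pixels"][U[n][k][::-1]])
for n in d:
    i=d[n];v,u=np.mgrid[0:400:1,0:640:1]
    uv=np.stack([u.ravel(),v.ravel()],1).astype(float)[:,None]
    p=cv2.undistortPoints(uv,K(i),np.array(i["D"]))[:,0]; z=i["depth"].ravel()
    P=np.c_[p*z[:,None],z,np.ones(len(z))]@np.linalg.inv(i["camera_from_world"]).T
    P3=P.reshape(400,640,4)
    for k,(x,y) in U[n].items(): print(n,k,P3[y,x,:3].round(3))
    for nm,b in dict(scene=dict(pale=(350,185,385,228),dark=(245,140,272,180),bird=(300,173,318,195)),side=dict(pale=(290,148,318,193),dark=(282,252,310,295),bird=(297,200,320,222)))[n].items():
        uu=uv[:,0]; m=(uu[:,0]>b[0])&(uu[:,0]<b[2])&(uu[:,1]>b[1])&(uu[:,1]<b[3])&(P[:,2]>(.078 if nm=='bird' else .03))
        q=P[m]; print(n,nm,m.sum(),q[:,:3].min(0).round(3),q[:,:3].max(0).round(3))
```

```text
maple scene [300.3 166.6] 38 [ 0.4769 -0.0717  0.071 ]
maple side [285.9 227.8] 61 [ 0.478  -0.0739  0.071 ]
red scene [281.9 197.1] 35 [ 0.6052 -0.0908  0.071 ]
red side [332.5 227.1] 59 [ 0.6071 -0.0931  0.071 ]
yellow scene [314.  209.8] 50 [0.622  0.0177 0.071 ]
yellow side [330.6 200.3] 41 [0.6232 0.0134 0.071 ]
scene walnut [0.502 0.044 0.07 ]
scene maple [ 0.485 -0.067  0.07 ]
scene red [ 0.613 -0.084  0.075]
scene yellow [0.632 0.021 0.076]
scene pale 425 [0.542 0.142 0.031] [1.421 0.281 1.393]
scene dark 268 [ 0.462 -0.246  0.03 ] [1.421 0.281 1.393]
scene bird 137 [ 0.514 -0.046  0.078] [1.421 0.281 1.393]
side walnut [0.494 0.026 0.069]
side maple [ 0.477 -0.086  0.075]
side red [ 0.604 -0.101  0.073]
side yellow [0.622 0.001 0.072]
side pale 451 [ 0.389 -0.984  0.03 ] [0.59  0.186 1.063]
side dark 438 [ 0.389 -0.984  0.03 ] [ 0.503 -0.202  1.063]
side bird 160 [ 0.389 -0.984  0.079] [ 0.579 -0.012  1.063]
```

View pics/a.png

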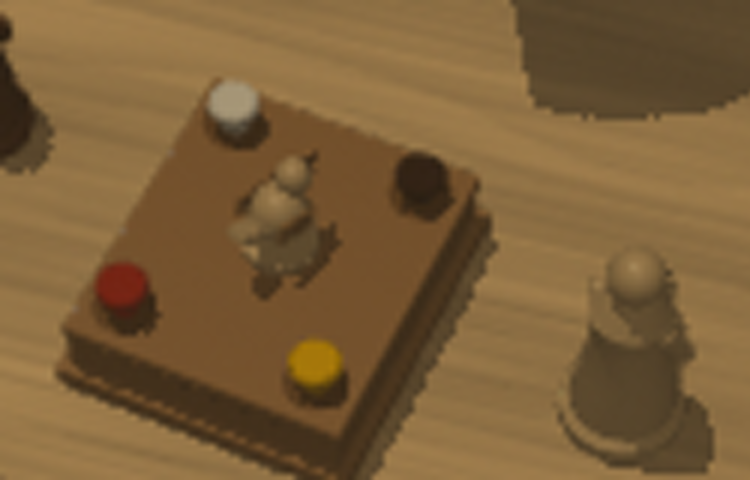

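The walnut plug is at about (0.494, 0.034) from the parallelogram of the other three. Next I'll shut the gripper, go above and look with the wrist camera.

```bash
cat > w.py <<'E'
from cell import r, optics
from h import *
from scipy.spatial.transform import Rotation as R
def wrist():
    T=np.eye(4);T[:3,:3]=R.from_quat(r.current_ee_rot()).as_matrix();T[:3,3]=r.current_tool_pos()
    i=optics.get_image("wrist"); return i,T@np.array(i["mount"])
E
python3 - <<'E'
from w import *
import pickle
r.set_gripper(0.0,20)
print(r.finger_overhang,r.current_opening())
r.move_linear([.494,.034,.24])
print(r.current_tool_pos(),r.current_t(),r.current_contact_force())
i,T=wrist(); pickle.dump((i,T),open("w1.pkl","wb"))
print(np.round(np.array(i["mount"]),3).tolist())
cv2.imwrite("pics/w1.png",i["pixels"][...,::-1])
E
```

```text
0.022 0.0006471050522143943
[0.49396048 0.0338461  0.24001459] 4.8917 [-0.54488241 -0.47741791  1.34295922]
[[-0.001, -0.961, -0.277, 0.069], [1.0, -0.001, 0.0, -0.0], [-0.0, -0.277, 0.961, -0.121], [0.0, 0.0, 0.0, 1.0]]
```

View pics/w1.png

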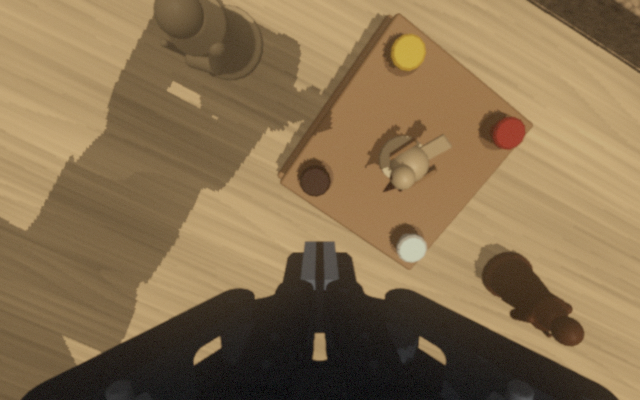

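Wrist view: walnut cap at (315,179), yellow (408,52), red (509,133), maple (411,248). The fingertips show at (320,243).

Run:
```python
import pickle
from h import *
i,T=pickle.load(open("w1.pkl","rb"))
c,a=blob(i,(315,180),24,lambda h,s,v:(v<80)); print(c,a,i["pixels"][179,315],i["pixels"][179,345])
print("walnut",onplane(i,c,.071,T),onplane(i,(315,179),.071,T))
P={}
for n,uv in dict(y=(408,52),r=(509,133),m=(411,248)).items(): P[n]=onplane(i,uv,.071,T); print(n,P[n])
print(P["y"]+P["m"]-P["r"])
```

```text
[312.17  171.345] 200 [85 62 42] [157 120  77]
walnut [0.50033652 0.04415432 0.071     ] [0.49534692 0.03895003 0.071     ]
y [0.62080411 0.01875089 0.071     ]
r [ 0.60463652 -0.09032054  0.071     ]
m [ 0.47643948 -0.06969606  0.071     ]
[0.49260707 0.03937537 0.071     ]
```

Run:
```python
from w import *
X=[.494,.038]
r.move_linear(X+[.115]); r.sleep(.3)
f0=np.mean([r.current_contact_force() for _ in range(3)],0); print(f0,r.current_t())
z=.099
r.move_linear(X+[z],vel=.03)
while z>.0795:
    r.move_linear(X+[z],vel=.01); r.sleep(.1)
    f=r.current_contact_force()-f0; print(round(z-.022,4),round(r.current_tool_pos()[2]-.022,4),f.round(2))
    if f[2]>7 and z-.022<.064 or f[2]>12: break
    z-=.001
print(r.current_t())
```

```text
[ 1.09002918 -0.41650213  0.31834475] 6.225
0.077 0.0771 [-1.34  1.53 -0.89]
0.076 0.076 [-1.81  0.66  0.05]
0.075 0.075 [-1.35  0.31 -0.05]
0.074 0.074 [-0.74  0.05 -1.09]
0.073 0.073 [-0.64  0.61 -1.28]
0.072 0.072 [-0.71  0.6   0.2 ]
0.071 0.071 [-1.41  0.24 -0.36]
0.07 0.07 [-1.68  1.11 -0.81]
0.069 0.0691 [ 0.48 -0.4   0.89]
0.068 0.0681 [-0.4   0.22  2.09]
0.067 0.067 [-0.26  0.06  2.8 ]
0.066 0.066 [1.   0.3  0.92]
0.065 0.065 [1.27 0.33 0.88]
0.064 0.064 [0.07 0.02 1.64]
0.063 0.063 [1.37 0.26 1.82]
0.062 0.062 [0.41 1.14 1.99]
0.061 0.061 [-0.38  0.    1.72]
0.06 0.06 [ 0.46 -0.16  3.77]
0.059 0.0591 [-1.18 -0.21  5.47]
0.058 0.0583 [-1.43 -0.02  7.21]
13.9083
```

Force rose at about 3 N/mm from 61 mm down, so the plug is home. I'll retreat and check.

Run:
```python
from w import *
r.move_linear([.494,.038,.12],vel=.05); r.move_linear([.494,.034,.24]); r.sleep(.3)
i,T=wrist(); print(r.current_t())
a=cv2.resize(i["pixels"][0:290,250:560],None,fx=2,fy=2)
cv2.imwrite("pics/w2.png",a[...,::-1])
D=i["depth"]; 
for n,uv in dict(wal=(315,181),y=(408,52),r=(509,133),m=(411,248),plate=(350,190)).items():
    o,d=ray(i,uv,T); u,v=uv; z=np.median(D[v-3:v+4,u-3:u+4]); print(n,(o+d*z).round(4))
```

```text
16.1583
wal [0.4916 0.0375 0.0614]
y [0.6203 0.0191 0.0715]
r [ 0.604  -0.0887  0.0731]
m [ 0.4768 -0.0686  0.0725]
plate [0.4961 0.0031 0.0503]
```

View pics/w2.png

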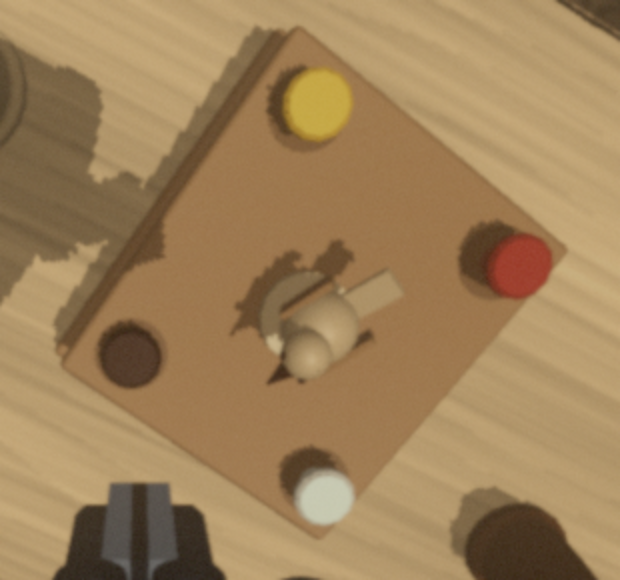

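The walnut cap, at crop (131,355), is now low: its top is at 61.4 mm. The yellow, red and maple caps still stand at 71–73 mm, and the bird is in place.

```bash
python3 -c "
from cell import r
print(r.hand_in())"
```

```text
the job is handed in; nothing more can be done
None
```

The walnut plug is pressed home: its top measured 61.4 mm against 61 mm when home. The other three plugs still stand proud, the bird looked undisturbed, and the job is handed in.

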